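# Shut off the kettle filler and fold it away

## Task

The kettle has been filled: put the folding tap on the counter away. First shut the water off by turning the short lever on the valve beside it a quarter turn to its stop, so that it points away from the tap; then fold the spout arm right back over the inner arm while that is still swung out, and only then swing the folded pair home to its stop, along the back of the counter. Leave the bottles, glasses and crockery standing where they are.

Things in the scene. Friction and masses are not known exactly. Their poses are not given: they have to be found in the camera images.
- filler: fixed base of the bright-steel double-jointed tap on the counter. Origin: on the counter, on the axis of its upright pipe (riser, 28 mm thick, 200 mm tall). Its y axis runs nearly along the counter's back edge; the folded arms park along its -y; its -x faces the robot. It carries the side valve and, under the arms, a flat drip tray (210 x 240 x 8 mm, centred at x -170, y -160 mm)
- inner_arm (a joint): swing of the inner arm about the riser's vertical axis, rad: 0 = home against its stop, arm pointing along the filler's -y; it grows clockwise seen from above, towards the filler's -x, up to 1.8. Starts swung out at 1.0 to 1.4. Friction joint (0.8 N m), stays where it is left
- outer_arm (a joint): fold of the spout arm about the knuckle's vertical axis, rad: 0 = folded against its stop, lying exactly above the inner arm and pointing back over the riser; it grows clockwise seen from above, up to 2.8. Starts at 1.3 to 2.1. Friction joint (0.25 N m), looser than the inner arm's, stays where it is left
- stop_lever (a joint): side valve lever about its vertical axis, rad: 0 = open, lever pointing along the filler's -x (towards the robot); it grows clockwise seen from above to its stop at 1.57 = shut, lever pointing along the filler's +y, away from the riser. Friction 0.12 N m
- riser (a point): point on the riser's axis (pivot of the inner arm) at the height of the inner arm's tube, 200 mm above the counter
- inner_mid (a point): on the axis of the inner arm's tube, 85 mm from the riser's axis. The tube is round, 20 mm thick, level, 200 mm above the counter and 170 mm long from riser axis to knuckle axis
- knuckle (a point): on the knuckle's axis (34 mm thick upright barrel at the inner arm's far end, top 260 mm above the counter) at the height of the outer tube, 240 mm above the counter
- outer_mid (a point): on the axis of the outer (spout) arm's tube, 100 mm from the knuckle's axis. The tube is round, 20 mm thick, level, 240 mm above the counter, 205 mm long from knuckle axis to the down-turned spout; when folded, its underside clears the inner tube's top by 20 mm
- spout (a point): outlet of the down-turned spout (25 mm thick), 165 mm above the counter. When the arm is folded the spout hangs just past the riser, 35 mm beyond its axis
- valve_axis (a point): on the valve lever's axis, at the mid-height of the lever, 67 mm above the counter. The valve is a 32 mm thick pillar with a cap reaching 83 mm, fixed at x -40, y +100 mm in the filler's frame
- lever_end (a point): near the free end of the valve lever, 90 mm from its axis (the blade is 95 mm long from the axis, 13 mm wide, 15 mm high, mid-height 67 mm above the counter)
- bottle_a: loose full wine bottle, 75 mm thick, 300 mm tall, green glass, at the back; leave it. Origin: centre of its underside, as for all the following
- bottle_b: loose full wine bottle, 75 mm thick, 300 mm tall, amber glass, at the back; leave it
- canister: loose aluminium coffee canister, 96 mm thick, 140 mm tall, at the back; leave it
- bowl: loose white bowl, 130 mm wide, 60 mm tall, at the back; leave it
- glass_a: loose clear tumbler, 80 mm wide, 90 mm tall, front left; leave it
- glass_b: loose clear tumbler, 80 mm wide, 90 mm tall, front right; leave it
- mug: loose white mug with handle, 80 mm wide, 92 mm tall, in front of the side valve; leave it
- jug: loose steel jug with handle, 90 mm wide, 125 mm tall, on the drip tray under the arms; leave it

How it is judged:
On the way, in this order (a step that is already met when the one before it is completed fails the run):
1. the valve lever is turned to its shut stop (within 7 degrees) (value of joint stop_lever above 1.45 rad), for 0.2 s.
2. the spout arm is folded back over the inner arm (within 6 degrees) while the inner arm is still swung out by more than 20 degrees (value of joint outer_arm below 0.105 rad and value of joint inner_arm above 0.35 rad), for 0.2 s.
3. the folded pair is swung home to its stop (inner arm within 5 degrees) (value of joint outer_arm below 0.105 rad and value of joint inner_arm below 0.087 rad), for 0.2 s.
At the end, for the whole second after the job is handed in: The valve lever is at its shut stop (within 7 degrees), the spout arm lies folded over the inner arm (within 6 degrees), the inner arm is home at its stop (within 5 degrees), both arms at rest, and no bystander has been moved over 20 mm or tipped (all of step 3 and value of joint stop_lever above 1.45 rad and velocity of joint inner_arm between -0.05 and 0.05 rad/s and velocity of joint outer_arm between -0.05 and 0.05 rad/s); the robot touches nothing.
It fails at once if the inner arm is swung home with the spout arm still unfolded (value of joint inner_arm below 0.3 rad and value of joint outer_arm above 0.5 rad).
It fails at once if a bystander is moved more than 20 mm or tipped more than 17 degrees (distance of any of bottle_a, bottle_b, canister, bowl, glass_a, glass_b, mug, jug from where it was at the start of the episode above 0.02 m or angle between any of bottle_a, bottle_b, canister, bowl, glass_a, glass_b, mug, jug's own z axis and vertical above 0.3 rad).
It also fails if it takes over 58 s, if anything falls off the work surface, if the arm or the gripper's body presses on something with over 40 N, if the wrist force passes 120 N, or if a joint passes its speed limit or range.

## Robot

A 6-joint arm with a two-finger parallel gripper is mounted at the origin on the work surface. World frame = base frame: x ahead of the robot, y to its left, z up, the work surface at z = 0. Lengths are in m, angles in rad, forces in N, time in s.
With the tool pointing down it reaches from about 0.225 to 0.725 m from the base axis. Payload 3.1 kg.
Tool frame: the origin (TCP) lies on the centre line of the jaws, within the pads' length; the fingertips stand 17 mm ahead of it and the grasp point (between the pads) lies 2 mm behind it; z points along the fingers, y is the line along which they close (so a half turn about z gives the same grasp; the last joint's range is limited). The gripper opens to 85 mm and grips with 20 to 120 N. Pads are 22 mm wide; open, the fingers measure 114 mm over their backs; the gripper's body (76 mm by 85 mm) begins 54 mm behind the grasp point. The pads swing forward as they close: fully open they stand 13 mm farther back than shut.
Start: joints at [1.168, 0.048, 0.099, 1.622, 0, 1.443], TCP at [0.142, 0.505, 0.248] pointing down, gripper open.
Joint ranges: [-2.91, 2.91], [-0.99, 1.94], [-1.21, 1.42], [-2.12, 2.29], [-1.49, 1.47], [-3.14, 3.14]. Speed limits (rad/s): [2.79, 2.79, 3.14, 3.14, 3.14, 3.14].

## Interface

Orientations are given as a unit quaternion [w, x, y, z].
In Python, from rig import ctrl gives the robot as it stands.
- The arm moves only by the tool send_rows, never from a script. Its argument "rows" is a list of rows, each an object of numbers: "dx", "dy", "dz": the shift along the tool's x, y, z normalised to -1 to 1, where 1 is 0.2 m; "spin": the turn about the tool's z normalised to -1 to 1, where 1 is 90 degrees. A call has 1 to 10 rows; each row is the pose to reach, as a shift and turn from the pose commanded when the call began, along the tool's axes at that moment; what a row does not reach only later rows make up. A row lasts 1/8 s, in which the tool goes at most 62.5 mm and 10.7 degrees, less where a joint would pass 70% of its speed; a pose out of reach is approached as far as the arm can. A call with a number of a shift or a turn outside -1 to 1 is refused whole. A call with a gripper value outside its range is refused whole. "grip" is the opening, from 0 (shut) to 1 (fully open), set as the call begins (left out, the last holds). The fingers move at their own pace and stop on an object; the grip force is fixed at half the most. Time passes only in rows, so rows that repeat a pose let the fingers close. It gives the time, the measured TCP pose, the force, the opening and the grip force at its end, in the units of the state.
- ctrl.get_obs(): the state, without advancing time (a new reading comes with each control period).
- ctrl.capture(name): name is "side" or "top"; returns a dict with "frame" (384x512x3 uint8, red, green, blue), "fovy" (degrees; the focal length in pixels is half the picture's height over the tangent of half this angle, whatever the lens; pixels are square), "cx", "cy" (the principal point, pixels), "R" (3x3) and "t" (3): a world point X has camera coordinates R X + t. Camera axes: x right, y down, z forward; pixel columns grow to the right and rows downward; lengths in m; the calibration is good to about 2 mm. A picture is of the moment at which its call begins. There is no depth.
- ctrl.job_done(): hands the job in; it is judged then, once.
Trained networks look in the newest picture that a camera, given by its name, has taken for a name from the list of things; names that differ only in an ending like _2 or _b are one class to them, and where a whole thing is asked for, a point or a joint stands for the part that bears it (a point fixed in the world has none). Each returns a list of dicts, best first, with "confidence" (0 to 1); they miss things now and then, are a little off and sometimes report something else, mostly with a low value. They report only what shows in the picture. A call takes as long as a camera call.
- ctrl.search_frame(name, camera): "position" ([x, y, z] in m, in the coordinates of the camera as it stood for that picture, good to about 4 mm: the middle of the surface that is visible of it).
- ctrl.cut_out(name, camera): "region" (384x512 bool, what is visible of it).
The state is a dict: "t": time; "joint_positions": joint angles; "joint_velocities": joint speeds; "joint_efforts": joint torques, N m; "tcp_pos": TCP position; "ee_rot": TCP orientation; "contact_force": force on the tool from outside, world axes, zero at the start; "ft_torque": the same for the moment, N m; "width": finger opening in m; "gripper_force": force on a finger pad.
Only numpy, scipy, OpenCV 4.12 (cv2) and the standard library are available. Lean on these libraries where they do the work, as an engineer would, in place of code of your own. Each camera call takes 0.05 s, during which the arm holds its last target. There are 200 camera calls.

## Working session

There is one attempt and no reset: what is moved stays moved. The work goes in short steps, Python scripts to look and compute and a tool call to move; the robot and the scene stay as the last step left them, time stands still between calls to the robot, and variables do not carry over. Pictures are saved under pics/ and viewed, at most 10 in all, crops included, and the job is handed in when it is done.

Besides the shell and the picture viewer there is one more tool, called after "Call:" by a JSON object that holds its "api" and its "payload", one argument or row to a line. send_rows: Moves the arm, as the interface text tells. Its arguments: {"type":"object","properties":{"rows":{"type":"array"},"grip":{"type":"number"}},"required":["rows"]}

```bash
mkdir -p pics; cat > h.py <<'E'
import numpy as np, cv2
from rig import ctrl
def cap(c,save=None):
    d=ctrl.capture(c)
    if save: cv2.imwrite('pics/'+save,d['frame'][:,:,::-1])
    d['f']=192/np.tan(np.radians(d['fovy'])/2); d['R']=np.array(d['R']);d['t']=np.array(d['t'])
    return d
def w(d,p): return d['R'].T@(np.array(p)-d['t'])
def pix(d,X):
    c=d['R']@np.array(X)+d['t']; return d['f']*c[0]/c[2]+d['cx'],d['f']*c[1]/c[2]+d['cy']
def onz(d,u,v,z):
    r=d['R'].T@np.array([(u-d['cx'])/d['f'],(v-d['cy'])/d['f'],1]); C=-d['R'].T@d['t']
    return C+r*(z-C[2])/r[2]
E
python3 - <<'E'
from h import *
np.set_printoptions(precision=3,suppress=True)
for c in('side','top'):
    d=cap(c,c+'1.png'); print(c,'cam at',-d['R'].T@d['t'])
    for n in 'filler inner_arm outer_arm stop_lever riser inner_mid knuckle outer_mid spout valve_axis lever_end bottle canister bowl glass_a mug jug'.split():
        try: r=ctrl.search_frame(n,c)
        except Exception as e: print(n,e);continue
        print(n,[(round(q['confidence'],2),w(d,q['position'])) for q in r[:3]])
print(ctrl.get_obs())
E
```

```text
side cam at [ 0.322 -0.757  0.599]
filler [(0.89, array([ 0.503, -0.114,  0.009]))]
inner_arm [(0.95, array([ 0.503, -0.032,  0.217])), (0.31, array([ 0.491, -0.154,  0.244]))]
outer_arm []
stop_lever [(0.52, array([ 0.491, -0.155,  0.244]))]
riser [(0.82, array([ 0.502, -0.109,  0.008])), (0.62, array([ 0.451, -0.188,  0.09 ])), (0.61, array([0.396, 0.299, 0.076]))]
inner_mid [(0.98, array([ 0.5  , -0.03 ,  0.221]))]
knuckle []
outer_mid [(0.89, array([ 0.497, -0.156,  0.239]))]
spout [(0.62, array([ 0.496, -0.155,  0.245]))]
valve_axis [(0.88, array([ 0.501, -0.114,  0.002]))]
lever_end [(0.64, array([0.534, 0.145, 0.066]))]
bottle [(0.82, array([ 0.762, -0.154,  0.145])), (0.59, array([ 0.741, -0.301,  0.154]))]
canister [(0.76, array([0.782, 0.02 , 0.093])), (0.58, array([ 0.494, -0.157,  0.244]))]
bowl [(0.67, array([0.77 , 0.212, 0.043]))]
glass_a [(0.78, array([0.395, 0.3  , 0.077])), (0.75, array([ 0.347, -0.336,  0.059])), (0.43, array([0.528, 0.148, 0.071]))]
mug [(0.75, array([0.391, 0.155, 0.059]))]
jug [(0.62, array([ 0.447, -0.187,  0.088])), (0.43, array([ 0.763, -0.15
[... 1026 characters left out ...]
lass_a [(0.94, array([0.39 , 0.283, 0.032])), (0.82, array([ 0.354, -0.341,  0.033]))]
mug [(0.85, array([0.391, 0.196, 0.013])), (0.47, array([ 0.481, -0.064,  0.011]))]
jug [(0.77, array([ 0.455, -0.152,  0.01 ]))]
{'t': 1.8, 'joint_positions': array([ 1.168,  0.048,  0.099,  1.622, -0.   ,  1.443]), 'joint_velocities': array([-0.001,  0.002,  0.002, -0.002, -0.001, -0.001]), 'joint_efforts': array([  0.   , -33.863,  32.015,   0.001,  -0.   ,   0.   ]), 'tcp_pos': array([0.142, 0.505, 0.248]), 'ee_rot': array([ 0.   ,  0.137,  0.991, -0.   ]), 'contact_force': array([-0.061, -0.253, -1.246]), 'ft_torque': array([-0.025,  0.013, -0.036]), 'gripper_force': 0.0, 'width': 0.08585185180981143}
```

View pics/top1.png

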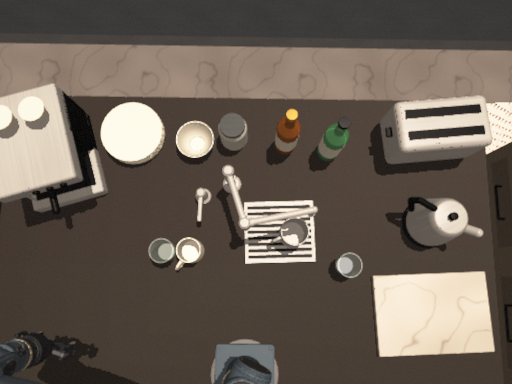

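View pics/side1.png

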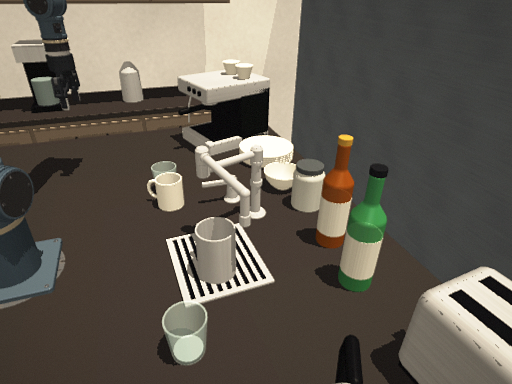

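```bash
python3 - <<'E'
import cv2
a=cv2.imread('pics/top1.png')[150:275,180:330]; cv2.imwrite('pics/c1.png',cv2.resize(a,None,fx=4.8,fy=4.8,interpolation=cv2.INTER_CUBIC))
a=cv2.imread('pics/side1.png')[125:305,145:295]; cv2.imwrite('pics/c2.png',cv2.resize(a,None,fx=3.3,fy=3.3,interpolation=cv2.INTER_CUBIC))
E
```

```text
(no output)
```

View pics/c1.png

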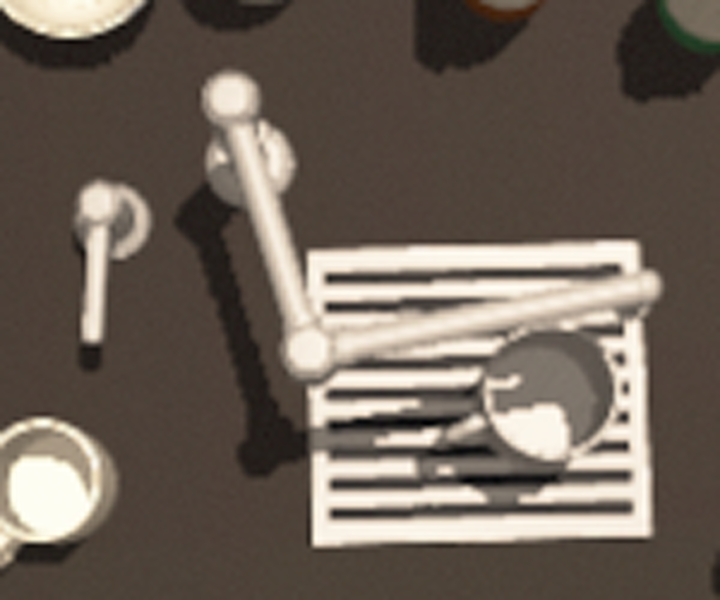

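View pics/c2.png

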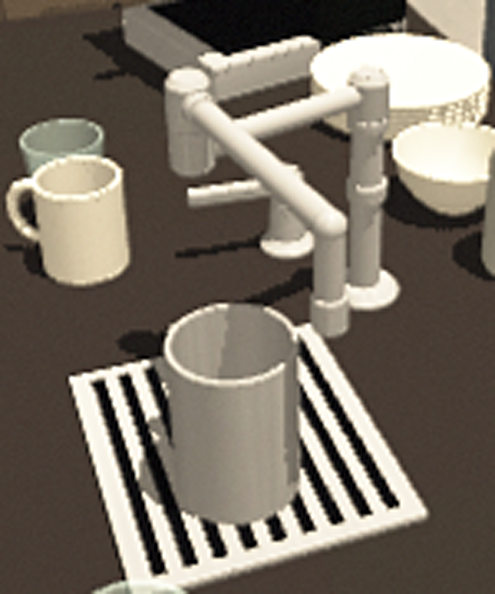

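```bash
cat > fit.py <<'E'
from h import *
from scipy.optimize import least_squares
def model(p):
    x,y,a,q1,q2,q3=p
    F=lambda X,Y,Z:np.array([x+np.cos(a)*X-np.sin(a)*Y,y+np.sin(a)*X+np.cos(a)*Y,Z])
    t1=-np.pi/2-q1; k=.17*np.array([np.cos(t1),np.sin(t1)])
    t2=t1+np.pi-q2; u=np.array([np.cos(t2),np.sin(t2)])
    t3=np.pi-q3; l=np.array([np.cos(t3),np.sin(t3)])
    P={'riser':F(0,0,.2),'knuckle':F(*k,.24),'ktop':F(*k,.26),'elbow':F(*(k+.205*u),.25),'spout':F(*(k+.205*u),.165),
    'vtop':F(-.04,.1,.083),'vaxis':F(-.04,.1,.067),'ltip':F(-.04+.093*l[0],.1+.093*l[1],.0745)}
    for n,X,Y in(('tl',-.065,-.04),('tr',-.065,-.28),('br',-.275,-.28),('bl',-.275,-.04)):P[n]=F(X,Y,.008)
    return P
def fit(obs,p0=(.55,0.04,0,1.2,1.7,0)):
    def res(p):
        P=model(p); return np.concatenate([np.subtract(pix(d,P[n]),uv) for d,n,uv in obs])
    r=least_squares(res,p0,loss='soft_l1'); return r.x,r.fun.reshape(-1,2)
E
python3 - <<'E'
from fit import *
np.set_printoptions(precision=4,suppress=True)
T=cap('top');S=cap('side')
c1={'tl':(307,250),'tr':(637,241),'br':(652,535),'bl':(313,547),'ktop':(307,349),'vtop':(99,201),'ltip':(92,338),'elbow':(645,288)}
c2={'bl':(70,378),'tr':(428,516),'br':(128,590),'tl':(310,325),'ktop':(188,78),'spout':(331,328)}
obs=[(T,n,(u/4.8+180,v/4.8+150)) for n,(u,v) in c1.items()]+[(S,n,(u/3.3+145,v/3.3+125)) for n,(u,v) in c2.items()]
p,r=fit(obs);print(p)
for o,e in zip(obs,r):print(o[1],e)
for n,X in model(p).items():print(n,X)
o=ctrl.get_obs(); print(pix(T,(0,0,0)),o['t'])
E
```

```text
[0.6291 0.0528 0.0346 1.2822 1.6869 0.0665]
tl [ 0.1364 -0.4162]
tr [ 0.6461 -0.1653]
br [ 0.3621 -0.1416]
bl [ 0.0575 -0.8278]
ktop [ 1.174  -0.4721]
vtop [ 0.0528 -0.2092]
ltip [ 0.0128 -0.3184]
elbow [ 0.9709 -1.3069]
bl [-1.3392 -0.9788]
tr [-0.7266 -1.3533]
br [0.11   2.0835]
tl [-0.0482 -1.2545]
ktop [-1.1169 -1.5051]
spout [-1.0519 -0.697 ]
riser [0.6291 0.0528 0.2   ]
knuckle [ 0.4679 -0.0011  0.24  ]
ktop [ 0.4679 -0.0011  0.26  ]
elbow [ 0.51   -0.2018  0.25  ]
spout [ 0.51   -0.2018  0.165 ]
vtop [0.5856 0.1514 0.083 ]
vaxis [0.5856 0.1514 0.067 ]
ltip [0.4927 0.1544 0.0745]
tl [0.5655 0.0106 0.008 ]
tr [ 0.5738 -0.2292  0.008 ]
br [ 0.3639 -0.2365  0.008 ]
bl [0.3556 0.0034 0.008 ]
(np.float64(244.6896431456305), np.float64(373.7193730283861)) 1.9
```

Call:
{"api": "send_rows", "payload": {
  "rows": [
    {"dx": -0.3,"dy": -0.18,"spin": -0.1},
    {"dx": -0.55,"dy": -0.33,"spin": -0.175},
    {"dx": -0.8,"dy": -0.48,"spin": -0.175},
    {"dx": -1,"dy": -0.6,"spin": -0.175},
    {"dx": -1,"dy": -0.6,"spin": -0.175}
  ],
  "grip": 0
}}

```text
invalid input at $.rows[0]: expected keys dx, dy, dz, spin
```

Call:
{"api": "send_rows", "payload": {
  "rows": [
    {"dx": -0.3,"dy": -0.18,"dz": 0,"spin": -0.1},
    {"dx": -0.55,"dy": -0.33,"dz": 0,"spin": -0.175},
    {"dx": -0.8,"dy": -0.48,"dz": 0,"spin": -0.175},
    {"dx": -1,"dy": -0.6,"dz": 0,"spin": -0.175},
    {"dx": -1,"dy": -0.6,"dz": 0,"spin": -0.175}
  ],
  "grip": 0
}}

```text
t: 2.52
tcp_pos: [0.3043, 0.3335, 0.2484]
ee_rot: [0.0, 0.003, 1.0, -0.0]
contact_force: [-0.7, 0.2, 0.5]
width: -0.0002
gripper_force: 0.0
```

Call:
{"api": "send_rows", "payload": {
  "rows": [
    {"dx": -0.25,"dy": -0.25,"dz": 0,"spin": 0},
    {"dx": -0.5,"dy": -0.5,"dz": 0,"spin": 0},
    {"dx": -0.75,"dy": -0.75,"dz": 0,"spin": 0},
    {"dx": -1,"dy": -1,"dz": 0,"spin": 0},
    {"dx": -1,"dy": -1,"dz": 0,"spin": 0}
  ]
}}

```text
t: 3.15
tcp_pos: [0.5039, 0.1344, 0.2479]
ee_rot: [-0.0, 0.001, 1.0, 0.0]
contact_force: [0.5, 1.6, 0.1]
width: 0.0001
gripper_force: 0.0
```

Call:
{"api": "send_rows", "payload": {
  "rows": [
    {"dx": -0.05,"dy": -0.08,"dz": 0.2,"spin": 0},
    {"dx": -0.05,"dy": -0.08,"dz": 0.4,"spin": 0},
    {"dx": -0.05,"dy": -0.08,"dz": 0.6,"spin": 0},
    {"dx": -0.05,"dy": -0.08,"dz": 0.8,"spin": 0},
    {"dx": -0.05,"dy": -0.08,"dz": 0.9,"spin": 0},
    {"dx": -0.05,"dy": -0.08,"dz": 0.9,"spin": 0}
  ]
}}

```text
t: 3.9
tcp_pos: [0.5102, 0.1205, 0.0659]
ee_rot: [-0.003, -0.001, 1.0, -0.0]
contact_force: [-0.5, 0.2, 0.7]
width: -0.0003
gripper_force: 0.0
```

Call:
{"api": "send_rows", "payload": {
  "rows": [
    {"dx": -0.01,"dy": 0.06,"dz": 0,"spin": 0},
    {"dx": 0,"dy": 0.12,"dz": 0,"spin": 0},
    {"dx": 0,"dy": 0.18,"dz": 0,"spin": 0},
    {"dx": -0.01,"dy": 0.23,"dz": 0,"spin": 0},
    {"dx": -0.025,"dy": 0.28,"dz": 0,"spin": 0},
    {"dx": -0.045,"dy": 0.34,"dz": 0,"spin": 0},
    {"dx": -0.08,"dy": 0.385,"dz": 0,"spin": 0},
    {"dx": -0.11,"dy": 0.42,"dz": 0,"spin": 0},
    {"dx": -0.14,"dy": 0.455,"dz": 0,"spin": 0},
    {"dx": -0.14,"dy": 0.455,"dz": 0,"spin": 0}
  ]
}}

```text
t: 5.15
tcp_pos: [0.5409, 0.2117, 0.0682]
ee_rot: [0.0, -0.0, 1.0, 0.001]
contact_force: [0.3, 0.1, 0.1]
width: 0.0002
gripper_force: 0.0
```

Call:
{"api": "send_rows", "payload": {
  "rows": [
    {"dx": -0.035,"dy": 0.02,"dz": 0,"spin": 0},
    {"dx": -0.07,"dy": 0.035,"dz": 0,"spin": 0},
    {"dx": -0.105,"dy": 0.045,"dz": 0,"spin": 0},
    {"dx": -0.135,"dy": 0.045,"dz": 0,"spin": 0},
    {"dx": -0.155,"dy": 0.045,"dz": 0,"spin": 0},
    {"dx": -0.17,"dy": 0.045,"dz": 0,"spin": 0},
    {"dx": -0.17,"dy": 0.045,"dz": 0,"spin": 0}
  ]
}}

```text
t: 6.02
tcp_pos: [0.5667, 0.2202, 0.068]
ee_rot: [-0.008, -0.001, 1.0, 0.0]
contact_force: [-19.0, -0.6, 11.7]
width: 0.0001
gripper_force: 9.9
```

```bash
python3 - <<'E'
from h import *
d=cap('top'); a=d['frame'][150:275,180:330,::-1]; cv2.imwrite('pics/c3.png',cv2.resize(a,None,fx=4.8,fy=4.8,interpolation=cv2.INTER_CUBIC))
E
```

```text
(no output)
```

View pics/c3.png

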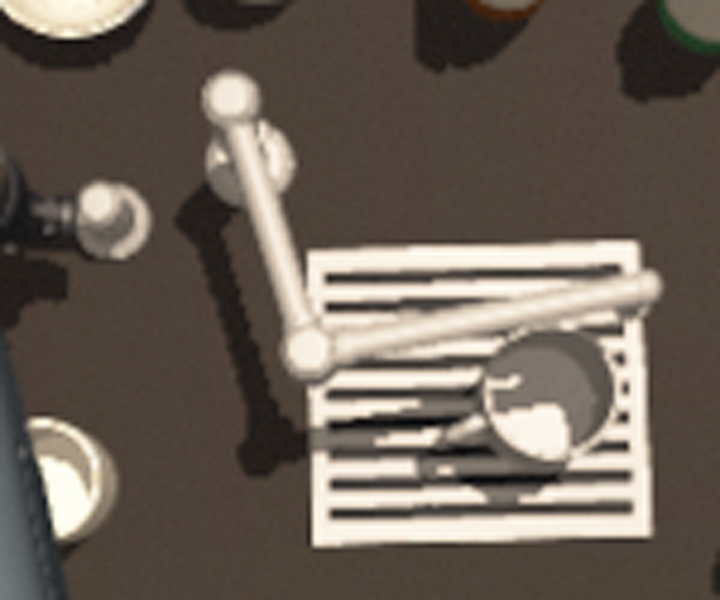

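Call:
{"api": "send_rows", "payload": {
  "rows": [
    {"dx": 0.07,"dy": 0,"dz": 0,"spin": 0},
    {"dx": 0.14,"dy": 0,"dz": 0,"spin": 0},
    {"dx": 0.14,"dy": 0,"dz": -0.25,"spin": 0},
    {"dx": 0.14,"dy": 0,"dz": -0.5,"spin": 0},
    {"dx": 0.14,"dy": 0,"dz": -0.75,"spin": 0},
    {"dx": 0.14,"dy": 0,"dz": -1,"spin": 0},
    {"dx": 0.14,"dy": 0,"dz": -1,"spin": 0}
  ]
}}

```text
t: 6.95
tcp_pos: [0.5498, 0.2207, 0.2753]
ee_rot: [0.007, -0.0, 1.0, 0.002]
contact_force: [-0.2, 0.7, 0.2]
width: 0.0
gripper_force: 0.0
```

Call:
{"api": "send_rows", "payload": {
  "rows": [
    {"dx": 0.1,"dy": -0.2,"dz": -0.2,"spin": 0},
    {"dx": 0.2,"dy": -0.4,"dz": -0.25,"spin": 0},
    {"dx": 0.3,"dy": -0.65,"dz": -0.25,"spin": 0},
    {"dx": 0.4,"dy": -0.85,"dz": -0.25,"spin": 0},
    {"dx": 0.5,"dy": -1,"dz": -0.25,"spin": 0},
    {"dx": 0.5,"dy": -1,"dz": -0.25,"spin": 0}
  ]
}}

```text
t: 7.7
tcp_pos: [0.4462, 0.0181, 0.3182]
ee_rot: [0.001, 0.002, 1.0, 0.0]
contact_force: [0.7, -0.1, -0.8]
width: 0.0001
gripper_force: 0.0
```

```bash
python3 - <<'E'
from h import *
d=cap('top'); a=d['frame'][150:275,180:330,::-1]; cv2.imwrite('pics/c4.png',cv2.resize(a,None,fx=4.8,fy=4.8,interpolation=cv2.INTER_CUBIC))
E
```

```text
(no output)
```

View pics/c4.png

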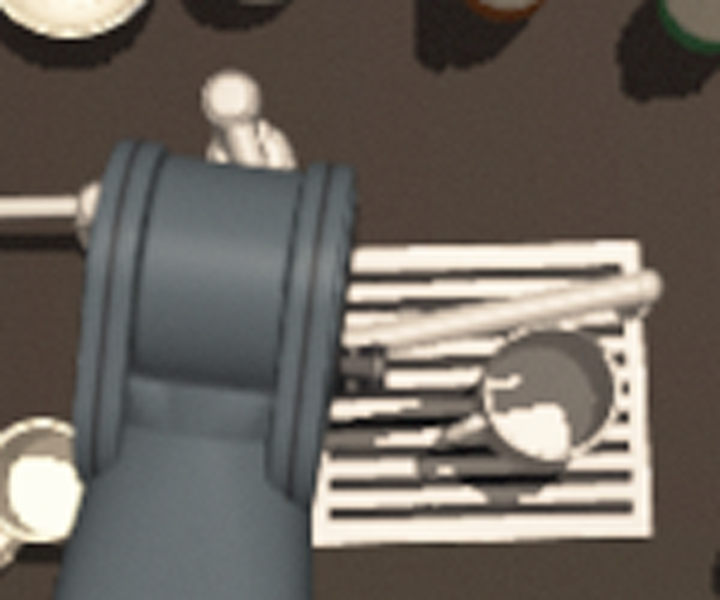

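Call:
{"api": "send_rows", "payload": {
  "rows": [
    {"dx": 0.06,"dy": -0.25,"dz": 0,"spin": 0},
    {"dx": 0.1,"dy": -0.5,"dz": 0,"spin": 0},
    {"dx": 0.1,"dy": -0.71,"dz": 0,"spin": 0},
    {"dx": 0.1,"dy": -0.71,"dz": 0.2,"spin": 0},
    {"dx": 0.1,"dy": -0.71,"dz": 0.39,"spin": 0},
    {"dx": 0.1,"dy": -0.71,"dz": 0.39,"spin": 0}
  ]
}}

```text
t: 8.5
tcp_pos: [0.425, -0.1209, 0.2359]
ee_rot: [-0.004, -0.001, 1.0, 0.002]
contact_force: [-0.6, -0.4, 0.7]
width: 0.0002
gripper_force: 0.0
```

Call:
{"api": "send_rows", "payload": {
  "rows": [
    {"dx": -0.11,"dy": 0,"dz": 0,"spin": 0},
    {"dx": -0.21,"dy": 0,"dz": 0,"spin": 0},
    {"dx": -0.28,"dy": 0.005,"dz": 0,"spin": 0},
    {"dx": -0.34,"dy": 0.01,"dz": 0,"spin": 0},
    {"dx": -0.415,"dy": 0.03,"dz": 0,"spin": 0},
    {"dx": -0.49,"dy": 0.06,"dz": 0,"spin": 0},
    {"dx": -0.55,"dy": 0.1,"dz": 0,"spin": 0},
    {"dx": -0.61,"dy": 0.145,"dz": 0,"spin": 0},
    {"dx": -0.66,"dy": 0.19,"dz": 0,"spin": 0},
    {"dx": -0.66,"dy": 0.19,"dz": 0,"spin": 0}
  ]
}}

```text
t: 9.75
tcp_pos: [0.5599, -0.0834, 0.2402]
ee_rot: [0.001, -0.001, 1.0, 0.0]
contact_force: [-0.3, -0.1, -0.9]
width: 0.0001
gripper_force: 0.0
```

Call:
{"api": "send_rows", "payload": {
  "rows": [
    {"dx": -0.04,"dy": 0.06,"dz": 0,"spin": 0},
    {"dx": -0.08,"dy": 0.12,"dz": 0,"spin": 0},
    {"dx": -0.11,"dy": 0.18,"dz": 0,"spin": 0},
    {"dx": -0.13,"dy": 0.26,"dz": 0,"spin": 0},
    {"dx": -0.15,"dy": 0.34,"dz": 0,"spin": 0},
    {"dx": -0.15,"dy": 0.4,"dz": 0,"spin": 0},
    {"dx": -0.15,"dy": 0.44,"dz": 0,"spin": 0},
    {"dx": -0.15,"dy": 0.48,"dz": 0,"spin": 0},
    {"dx": -0.15,"dy": 0.5,"dz": 0,"spin": 0},
    {"dx": -0.15,"dy": 0.5,"dz": 0,"spin": 0}
  ]
}}

```text
t: 11.0
tcp_pos: [0.5885, 0.0151, 0.2404]
ee_rot: [0.0, 0.0, 1.0, -0.001]
contact_force: [-2.0, -4.3, -0.1]
width: -0.0004
gripper_force: 1.7
```

```bash
python3 - <<'E'
from h import *
d=cap('top'); a=d['frame'][150:275,180:330,::-1]; b=cap('side')['frame'][125:275,145:295,::-1]
f=lambda a:cv2.resize(a,(400,400*a.shape[0]//a.shape[1]),interpolation=cv2.INTER_CUBIC)
a,b=f(a),f(b);cv2.imwrite('pics/c5.png',np.hstack([cv2.copyMakeBorder(a,0,400-len(a),0,0,0),b]))
E
```

```text
(no output)
```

View pics/c5.png

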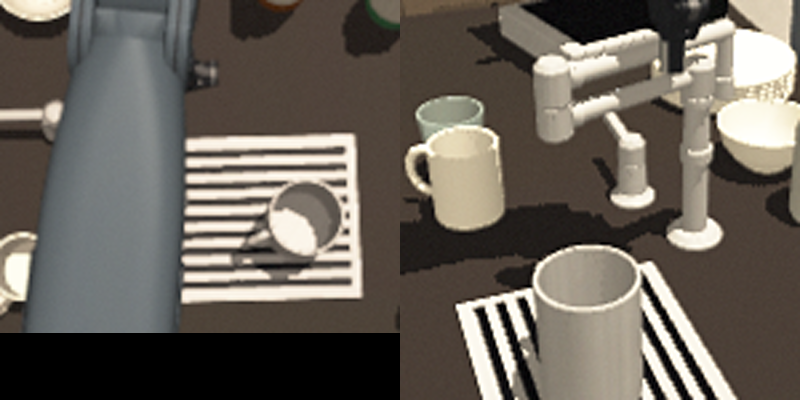

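Call:
{"api": "send_rows", "payload": {
  "rows": [
    {"dx": 0,"dy": 0.02,"dz": 0,"spin": 0},
    {"dx": 0,"dy": 0.03,"dz": 0,"spin": 0},
    {"dx": 0,"dy": 0.03,"dz": 0,"spin": 0}
  ]
}}

```text
t: 11.48
tcp_pos: [0.5883, 0.0158, 0.2404]
ee_rot: [-0.0, 0.002, 1.0, -0.006]
contact_force: [-2.5, -15.4, -0.1]
width: -0.0001
gripper_force: 7.0
```

Call:
{"api": "send_rows", "payload": {
  "rows": [
    {"dx": 0,"dy": -0.05,"dz": 0,"spin": 0},
    {"dx": 0,"dy": -0.15,"dz": 0,"spin": 0},
    {"dx": 0,"dy": -0.25,"dz": -0.2,"spin": 0},
    {"dx": 0.2,"dy": -0.5,"dz": -0.4,"spin": 0},
    {"dx": 0.45,"dy": -0.7,"dz": -0.4,"spin": 0},
    {"dx": 0.7,"dy": -0.9,"dz": -0.4,"spin": 0},
    {"dx": 0.7,"dy": -0.9,"dz": -0.4,"spin": 0}
  ]
}}

```text
t: 12.35
tcp_pos: [0.4466, -0.1601, 0.3212]
ee_rot: [0.001, 0.002, 1.0, 0.0]
contact_force: [0.5, 0.9, 0.1]
width: -0.0001
gripper_force: 0.0
```

```bash
python3 - <<'E'
from h import *
d=cap('top'); a=d['frame'][150:275,180:330,::-1]; cv2.imwrite('pics/c6.png',cv2.resize(a,None,fx=4.8,fy=4.8,interpolation=cv2.INTER_CUBIC))
E
```

```text
(no output)
```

View pics/c6.png

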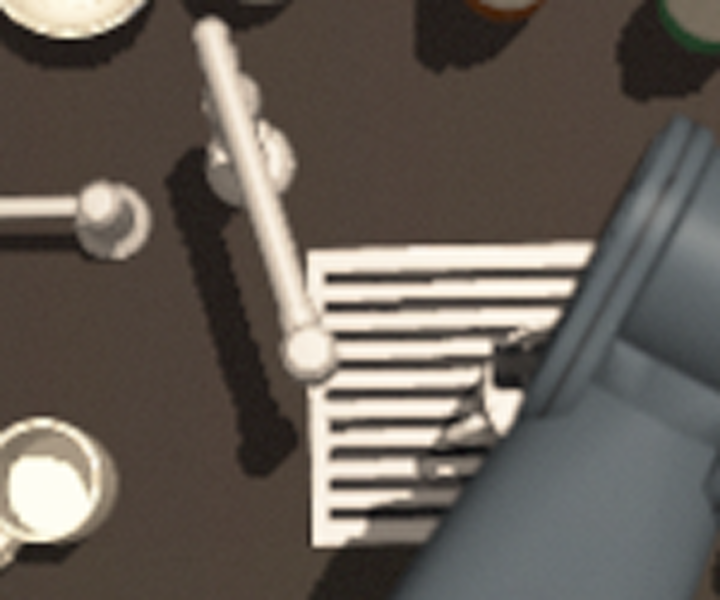

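Call:
{"api": "send_rows", "payload": {
  "rows": [
    {"dx": -0.03,"dy": 0.25,"dz": 0,"spin": -0.1},
    {"dx": -0.07,"dy": 0.5,"dz": 0,"spin": -0.206},
    {"dx": -0.107,"dy": 0.795,"dz": 0,"spin": -0.206},
    {"dx": -0.107,"dy": 0.795,"dz": 0,"spin": -0.206},
    {"dx": -0.107,"dy": 0.795,"dz": 0,"spin": -0.206},
    {"dx": -0.107,"dy": 0.795,"dz": 0,"spin": -0.206},
    {"dx": -0.107,"dy": 0.795,"dz": 0,"spin": -0.206}
  ],
  "grip": 0.7
}}

```text
t: 13.28
tcp_pos: [0.4699, -0.0005, 0.3202]
ee_rot: [-0.0, -0.16, 0.987, 0.0]
contact_force: [0.1, -0.0, 0.4]
width: 0.0594
gripper_force: 0.0
```

```bash
python3 - <<'E'
from h import *
o=ctrl.get_obs();print(o['joint_positions'])
b=cap('side')['frame'][75:255,145:295,::-1]
cv2.imwrite('pics/c7.png',cv2.resize(b,None,fx=3.3,fy=3.3,interpolation=cv2.INTER_CUBIC))
E
```

```text
[-1.44016317e-01 -6.33793489e-02  1.33275714e-01  1.76753878e+00
  6.44334220e-05 -4.65550107e-01]
```

View pics/c7.png

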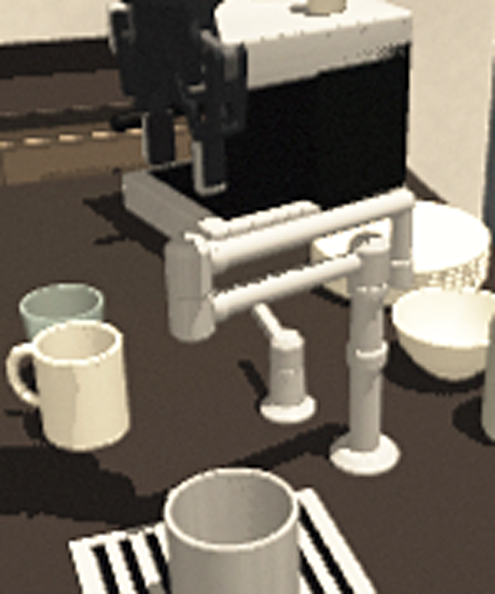

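Call:
{"api": "send_rows", "payload": {
  "rows": [
    {"dx": 0,"dy": 0,"dz": 0.15,"spin": 0},
    {"dx": 0,"dy": 0,"dz": 0.3,"spin": 0},
    {"dx": 0,"dy": 0,"dz": 0.4,"spin": 0},
    {"dx": 0,"dy": 0,"dz": 0.4,"spin": 0}
  ]
}}

```text
t: 13.82
tcp_pos: [0.4686, 0.0001, 0.2384]
ee_rot: [-0.002, -0.16, 0.987, 0.001]
contact_force: [-0.2, 0.6, 0.1]
width: 0.0596
gripper_force: 0.0
```

Call:
{"api": "send_rows", "payload": {
  "rows": [
    {"dx": 0,"dy": 0,"dz": 0,"spin": 0},
    {"dx": 0,"dy": 0,"dz": 0,"spin": 0},
    {"dx": 0,"dy": 0,"dz": 0,"spin": 0}
  ],
  "grip": 0.52
}}

```text
t: 14.2
tcp_pos: [0.4704, 0.0004, 0.2414]
ee_rot: [0.001, -0.161, 0.987, -0.0]
contact_force: [-0.3, -0.1, -0.3]
width: 0.0444
gripper_force: 0.0
```

```bash
cat > path.py <<'E'
from h import *
np.set_printoptions(precision=3,suppress=True)
import sys
from scipy.spatial.transform import Rotation as Ro
o=ctrl.get_obs();q=o['ee_rot'];R=Ro.from_quat([q[1],q[2],q[3],q[0]]).as_matrix()
ya=np.degrees(np.arctan2(R[1,1],R[0,1]))
print(o['tcp_pos'],ya,o['contact_force'])
for a in map(float,sys.argv[1:]):
    P=np.array([.629+.17*np.cos(np.radians(a)),.053+.17*np.sin(np.radians(a)),.24])
    print(a,(R.T@(P-o['tcp_pos'])/.2),-((a-90-ya+180)%360-180)/90)
E
python3 path.py 202 206 210 214 218 222 226 230 234 236
```

```text
[0.47  0.    0.241] 108.54159054549746 [-0.302 -0.051 -0.251]
202.0 [ 0.013 -0.054  0.007] -0.03842677171669493
206.0 [ 0.007 -0.113  0.007] -0.08287121616113938
210.0 [-0.003 -0.172  0.007] -0.12731566060558383
214.0 [-0.016 -0.23   0.007] -0.17176010505002826
218.0 [-0.034 -0.286  0.007] -0.2162045494944727
222.0 [-0.056 -0.341  0.007] -0.26064899393891716
226.0 [-0.081 -0.395  0.007] -0.3050934383833616
230.0 [-0.111 -0.447  0.007] -0.34953788282780607
234.0 [-0.143 -0.496  0.007] -0.39398232727225047
236.0 [-0.161 -0.52   0.007] -0.4162045494944727
```

Call:
{"api": "send_rows", "payload": {
  "rows": [
    {"dx": 0.01,"dy": -0.05,"dz": 0,"spin": -0.04},
    {"dx": 0.007,"dy": -0.11,"dz": 0,"spin": -0.08},
    {"dx": -0.003,"dy": -0.17,"dz": 0,"spin": -0.13},
    {"dx": -0.016,"dy": -0.23,"dz": 0,"spin": -0.17},
    {"dx": -0.034,"dy": -0.285,"dz": 0,"spin": -0.215},
    {"dx": -0.056,"dy": -0.34,"dz": 0,"spin": -0.26},
    {"dx": -0.08,"dy": -0.395,"dz": 0,"spin": -0.305},
    {"dx": -0.11,"dy": -0.445,"dz": 0,"spin": -0.35},
    {"dx": -0.143,"dy": -0.495,"dz": 0,"spin": -0.395},
    {"dx": -0.16,"dy": -0.52,"dz": 0,"spin": -0.415}
  ]
}}

```text
t: 15.45
tcp_pos: [0.5332, -0.0865, 0.2408]
ee_rot: [0.001, -0.469, 0.883, 0.002]
contact_force: [-2.1, 4.4, 1.8]
width: 0.0444
gripper_force: 2.2
```

```bash
python3 path.py 240 244 248 252 256 260 264 268 272 276 
```

```text
[ 0.533 -0.087  0.241] 145.9852749116743 [-2.068  4.398  1.797]
240.0 [ 0.002 -0.066  0.004] -0.044608056536952115
244.0 [-0.005 -0.125  0.004] -0.08905250098139655
248.0 [-0.015 -0.184  0.004] -0.133496945425841
252.0 [-0.029 -0.241  0.004] -0.17794138987028546
256.0 [-0.048 -0.298  0.004] -0.22238583431472989
260.0 [-0.07  -0.353  0.003] -0.2668302787591743
264.0 [-0.096 -0.406  0.003] -0.31127472320361876
268.0 [-0.126 -0.457  0.003] -0.3557191676480632
272.0 [-0.159 -0.507  0.003] -0.40016361209250767
276.0 [-0.195 -0.553  0.003] -0.4446080565369521
```

Call:
{"api": "send_rows", "payload": {
  "rows": [
    {"dx": 0,"dy": -0.065,"dz": 0,"spin": -0.045},
    {"dx": -0.005,"dy": -0.125,"dz": 0,"spin": -0.09},
    {"dx": -0.015,"dy": -0.185,"dz": 0,"spin": -0.13},
    {"dx": -0.03,"dy": -0.24,"dz": 0,"spin": -0.18},
    {"dx": -0.048,"dy": -0.3,"dz": 0,"spin": -0.22},
    {"dx": -0.07,"dy": -0.35,"dz": 0,"spin": -0.265},
    {"dx": -0.096,"dy": -0.405,"dz": 0,"spin": -0.31},
    {"dx": -0.126,"dy": -0.455,"dz": 0,"spin": -0.355},
    {"dx": -0.16,"dy": -0.505,"dz": 0,"spin": -0.4},
    {"dx": -0.175,"dy": -0.53,"dz": 0,"spin": -0.4}
  ]
}}

```text
t: 16.7
tcp_pos: [0.6398, -0.1181, 0.2402]
ee_rot: [0.001, 0.718, -0.696, -0.001]
contact_force: [-4.1, 1.9, 1.7]
width: 0.0445
gripper_force: 2.3
```

```bash
python3 path.py 272 276 280
```

```text
[ 0.64  -0.118  0.24 ] -178.14953282601792 [-4.145  1.902  1.706]
272.0 [-0.007  0.024  0.001] -0.0016614758446432158
276.0 [-0.009 -0.035  0.001] -0.04610592028908766
280.0 [-0.016 -0.094  0.001] -0.0905503647335321
```

Call:
{"api": "send_rows", "payload": {
  "rows": [
    {"dx": 0,"dy": -0.015,"dz": 0,"spin": 0},
    {"dx": 0,"dy": -0.03,"dz": 0,"spin": 0},
    {"dx": 0,"dy": -0.045,"dz": 0,"spin": 0},
    {"dx": 0,"dy": -0.045,"dz": 0,"spin": 0}
  ]
}}

```text
t: 17.2
tcp_pos: [0.642, -0.1183, 0.2398]
ee_rot: [0.006, 0.718, -0.696, -0.006]
contact_force: [-21.8, 1.7, 5.6]
width: 0.0444
gripper_force: 10.3
```

Call:
{"api": "send_rows", "payload": {
  "rows": [
    {"dx": 0,"dy": 0.04,"dz": 0,"spin": 0},
    {"dx": 0,"dy": 0.06,"dz": 0,"spin": 0},
    {"dx": 0,"dy": 0.06,"dz": 0,"spin": 0}
  ],
  "grip": 0.7
}}

```text
t: 17.58
tcp_pos: [0.6382, -0.1187, 0.2408]
ee_rot: [-0.0, 0.719, -0.695, 0.001]
contact_force: [-0.2, -0.8, -0.3]
width: 0.0598
gripper_force: 0.0
```

Call:
{"api": "send_rows", "payload": {
  "rows": [
    {"dx": 0,"dy": 0,"dz": -0.15,"spin": 0},
    {"dx": 0,"dy": 0,"dz": -0.3,"spin": 0},
    {"dx": 0,"dy": 0.0,"dz": -0.5,"spin": 0},
    {"dx": 0,"dy": 0.25,"dz": -0.5,"spin": 0},
    {"dx": 0,"dy": 0.5,"dz": -0.5,"spin": 0},
    {"dx": 0,"dy": 0.8,"dz": -0.5,"spin": 0},
    {"dx": 0,"dy": 1,"dz": -0.5,"spin": 0},
    {"dx": 0,"dy": 1,"dz": -0.5,"spin": 0}
  ]
}}

```text
t: 18.58
tcp_pos: [0.4363, -0.1251, 0.3415]
ee_rot: [-0.0, 0.718, -0.696, 0.001]
contact_force: [-0.1, 0.8, 0.9]
width: 0.0598
gripper_force: 0.0
```

```bash
python3 - <<'E'
from h import *
d=cap('top'); a=d['frame'][100:275,140:360,::-1]; b=cap('side')['frame'][75:315,130:390,::-1]
f=lambda a:cv2.resize(a,(400,400*a.shape[0]//a.shape[1]),interpolation=cv2.INTER_CUBIC)
a,b=f(a),f(b);cv2.imwrite('pics/c8.png',np.hstack([cv2.copyMakeBorder(a,0,len(b)-len(a),0,0,0),b]))
print(ctrl.get_obs()['contact_force'])
E
```

```text
[ 0.44147547  0.27016677 -0.0279522 ]
```

View pics/c8.png

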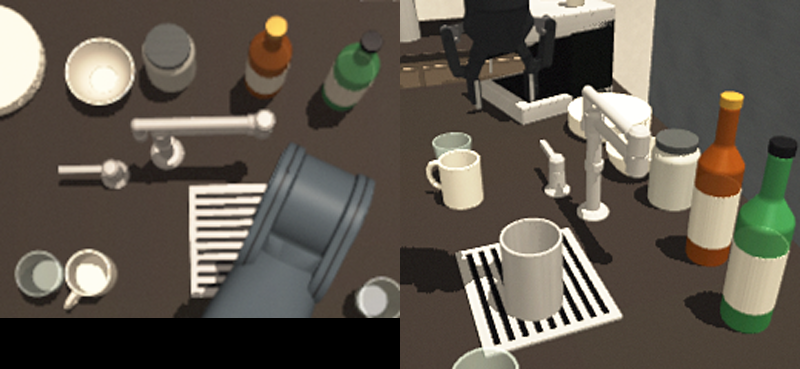

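```bash
python3 -c "
from rig import ctrl
print(ctrl.job_done())"
```

```text
the job is handed in; nothing more can be done
None
```

I handed the job in at about 19 s: the valve lever is shut, the spout arm is folded over the inner arm, and the pair is home at its stop, with the bystanders looking undisturbed in the last pictures; no verdict came back.

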